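# Latch the vaccine cool box for transport

## Task

Get the packed vaccine cool box ready to travel: lower its lid onto the seal, swing the wire loop of the draw latch up over the hook on the lid's front edge, then press the latch lever down until it lies fully home, flat against the front of the box, so that the hooked loop draws the lid down tight. The box was set on its mat by hand, so work by feel, and gently: pushing with shut fingers is enough, no step needs more than about 15 N, and pressing or squeezing anything with over 30 N would damage it. Leave the things standing around the box where they are.

Things in the scene. Friction and masses are not known exactly. Their poses are not given: they have to be found in the camera images.
- mat: dark grey ribbed non-slip mat, 260 (x) x 310 (y) x 3 mm, fixed; origin: centre of underside. On it stands the cool box (pose not measured): light plastic, held fast, 200 deep x 260 wide, 125 mm high to the lid seam. The box was set down by hand: its centre is up to 15 mm in x and 8 mm in y off the mat's, its yaw up to 0.04 rad off. Its front, with the latch, looks along -x of the mat.
- lid (a joint): lid, 200 x 260 x 28 mm (32 at the raised middle), hinged along the box's back edge, 100 mm behind the box centre at seam height. 0 = fully down, positive = front lifted (rad). Its stiff hinge holds it where left (2 N at the front moves it down). Shut, it rests on the springy seal at about 0.02 (front 4 mm proud; 18 N per mm); only the latch draws it fully down.
- lever (a joint): latch lever, a steel plate 26 mm wide reaching 55 mm from its hinge (rad): 0 = flat on the box front, handle straight down (rigid stop); pi/2 = sticking straight out; about 2 = raised. Stiff: friction holds it wherever it is left. Shutting it on a hooked loop: free (2 to 3 N) to about 1.1, then it draws on the seal, 6 to 10 N, over center near 0.25; it must be pressed the rest of the way to its stop.
- loop (a joint): swing of the loop of 5 mm wire about its pins on the lever, relative to the lever (rad), free: -2.5 = on its stop over the handle, as at the start; grows as it swings up and in (pushed straight in it may jam: follow its arc). Past upright it falls against the keeper plate and leans. Loop 51 mm wide, pins 14 mm from the lever hinge towards the handle's end, cross bar 46.8 mm from the pins; loop angle = -lever means upright.
- lid_press_about (a point): point of the mat: where the top of the shut lid is pressed down, 45 mm behind its front edge, mid width, 160 mm above the worktop, if the box stood true on the mat
- keeper_about (a point): point of the mat: seat of the keeper (24 mm wide upturned steel hook on the lid front) if the box stood true and the lid were fully down: where the hooked bar's centre lies. Its back plate is 3.3 mm behind it (2 mm proud of the lid front); its lip runs from 3.2 to 5.7 mm before it, top 5.4 mm above it. Lid on its seal, lever at 1.8 or more: the bar swings over the lip 3 mm clear and leans on the plate.
- lever_hinge_about (a point): point of the mat: on the lever's hinge line (along y) if the box stood true: 13 mm before the box front, 110 mm above the worktop, mid width. The lever's pressing face (outer when shut, upper when it sticks out) is 8 mm off the plane through hinge line and handle; press it 35 to 50 mm from the hinge.
- loose_vial_center (a point): glass vial 22 mm across, 47 mm high, standing left of the box; its centre
- tape: roll of brown tape, 94 mm across, 48 mm high, left of the box; centre of underside
- pen: pen 135 mm long, lying before the right half of the box; centre of underside
- stapler: stapler 126 mm long at the left; centre of underside

How it is judged (in metres and radians):
On the way, in this order (a step that is already met when the one before it is completed fails the run):
1. the lid is down on its seal (under 0.03 rad), the loop still lying outward (loop under -2.3 rad) (value of joint lid below 0.03 rad and value of joint loop below -2.3 rad), for 0.2 s.
2. the loop is up and leans in over the keeper (loop over -1.8 rad) with the lid down and the lever still raised (over 0.9 rad) (value of joint lid below 0.03 rad and value of joint lever above 0.9 rad and value of joint loop above -1.8 rad), for 0.2 s.
At the end, for the whole second after the job is handed in: the lever lies flat, within 0.05 rad of its stop; the loop is hooked (loop between 0.05 and 0.25 rad) and holds the lid down to under 0.010 rad (2 mm at its front) against the seal; lever and lid are at rest (value of joint lever below 0.05 rad and value of joint lid below 0.01 rad and value of joint loop between 0.05 and 0.25 rad and velocity of joint lever between -0.05 and 0.05 rad/s and velocity of joint lid between -0.05 and 0.05 rad/s); the robot touches nothing.
It fails at once if the robot presses, pulls or squeezes anything (box, lid, latch) with more than 30 N (contact force between any of the fingers, the arm and anything else above 30 N).
It fails at once if the vial beside the box is moved more than 30 mm or tipped over (distance of loose_vial_center from where it was at the start of the episode above 0.03 m or angle between loose_vial_center's own z axis and vertical above 0.5 rad).
It fails at once if tape, pen or stapler is moved more than 30 mm (distance of any of tape, pen, stapler from where it was at the start of the episode above 0.03 m).
It also fails if it takes over 58 s, if anything falls off the work surface, if the arm or the gripper's body presses on something with over 40 N, if the wrist force passes 120 N, or if a joint passes its speed limit or range.

## Robot

A 6-joint arm with a two-finger parallel gripper is mounted at the origin on a cart in front of the work surface, level with it; the furniture and walls round the work are solid. World frame = base frame: x ahead of the robot, y to its left, z up, the work surface at z = 0. Lengths are in m, angles in degrees, forces in N, time in s.
With the tool pointing down it reaches from about 0.35 to 0.875 m from the base axis. Payload 4.2 kg.
Tool frame: the origin (TCP) lies where the fingers leave the gripper's body, on its centre line; the fingertips stand 70 mm ahead of it and the grasp point (between the pads) lies 51 mm ahead of it; z points along the fingers, y is the direction in which the jaws open and shut (so a half turn about z gives the same grasp; the last joint's range is limited). The gripper opens to 87 mm and grips with 3 to 60 N. Pads are 19 mm wide; open, the fingers measure 117 mm over their backs; the gripper's body (75 mm by 190 mm) begins 51 mm behind the grasp point.
Start: joints at [83.744, 22.042, 0.453, 0, -68.411, -14.817], TCP at [0.225, 0.583, 0.292] pointing down, gripper open.
Joint ranges: [-179.83, 179.83], [-69.29, 118.12], [-61.27, 80.66], [-181.25, 117.63], [-171.15, -9.14], [-177.46, 177.46]. Speed limits (degrees/s): [159.86, 159.86, 180, 180, 180, 180].

## Interface

Orientations are given as a 3x3 rotation matrix whose columns are the frame's x, y, z axes.
In Python, from station import sense, capture, camera_model, finish_job gives the robot as it stands.
- The arm moves only by the shell command python3 -m inch 'ROWS'. ROWS is JSON, a list of rows, each an object with "hand": the closure, from 0 (fully open) to 1 (shut); "slide": the shift along the world's x, y, z in cm, a list of three; "yaw": the turn about the world's z in rad. A call has 1 to 10 rows; each row is the pose to reach, as a shift and turn from the pose commanded when the call began; what a row does not reach only later rows make up. A row lasts 1/8 s, in which the tool goes at most 62.5 mm and 10.7 degrees, less where a joint would pass 70% of its speed; a pose out of reach is approached as far as the arm can. A call with a gripper value outside its range is refused whole. The fingers move at their own pace and stop on an object; the grip force is fixed at half the most. Time passes only in rows, so rows that repeat a pose let the fingers close. It gives the time, the measured TCP pose, the force and the opening at its end, in the units of the state.
- sense(): the state, without advancing time (a new reading comes with each control period).
- capture(name): name is "scene" or "top" or "wrist"; returns the picture (400x640x3 uint8, blue, green, red); there is no depth.
- camera_model(name): a dict with "mtx" (3x3 intrinsics, pixels), "k1" (the pictures are not rectified: a ray, as slopes to the right and down, at radius r is drawn at 1 + k1 r^2 times it, then the intrinsics apply), "xyz" and "orientation" of the camera in the world; the wrist camera has in their place "tool_from_camera" (4x4, takes a point from camera to tool coordinates, whose origin is the TCP and whose axes are the flange's). Camera axes: x right, y up, looking along -z (the intrinsics and any distortion apply to the point x, -y, -z); pixel columns grow to the right and rows downward; lengths in m; the calibration is good to about 2 mm. A picture is of the moment at which its call begins: read the wrist's pose just before it. camera_model takes no time and is no camera call.
- finish_job(): hands the job in, once; it reports no verdict.
The state is a dict: "time_s": time; "joints": joint angles; "joint_velocities": joint speeds; "effort": joint torques, N m; "tcp_pos": TCP position; "ee_rot": TCP orientation; "wrist_force": force on the tool from outside, world axes, zero at the start; "moment": the same for the moment, N m; "gripper_width": opening from 0.0 (shut) to 1.0 (fully open).
Only numpy, scipy, OpenCV 4.12 (cv2) and the standard library are available. Lean on these libraries where they do the work, as an engineer would, in place of code of your own. Each camera call takes 0.05 s, during which the arm holds its last target. There are 200 camera calls.

## Working session

There is one attempt and no reset: what is moved stays moved. The work goes in short steps, Python scripts to look and compute and a shell command to move; the robot and the scene stay as the last step left them, time stands still between calls to the robot, and variables do not carry over. Pictures are saved under pics/ and viewed, about 8 in all and at most 12, crops included, and the job is handed in when it is done.

```bash
ls; mkdir -p pics; python3 - <<'E'
from station import *
import cv2,numpy as np
np.set_printoptions(precision=4,suppress=True)
s=sense();print(s)
for n in("scene","top"):
    im=capture(n);cv2.imwrite(f"pics/{n}0.png",im);print(n,camera_model(n))
print(camera_model("wrist"))
E
```

```text
pics
{'time_s': 0.0, 'joints': array([ 83.7431,  22.0903,   0.3803,  -0.0297, -68.4118, -14.8168]), 'joint_velocities': array([-0.0276, -0.0184,  0.0234,  0.0293,  0.0329, -0.0288]), 'effort': array([ -0.    , -39.0668,  18.7408,   4.2201,   0.011 ,  -0.0002]), 'tcp_pos': array([0.2245, 0.5828, 0.2912]), 'ee_rot': array([[ 0.9331, -0.3597, -0.0007],
       [-0.3597, -0.933 , -0.0021],
       [ 0.0001,  0.0022, -1.    ]]), 'wrist_force': array([ 0.1362, -0.029 , -0.0755]), 'moment': array([ 0.017 ,  0.0049, -0.0291]), 'gripper_width': 1.0004303621967503}
scene {'mtx': array([[511.3002,   0.    , 322.9624],
       [  0.    , 511.3002, 192.0911],
       [  0.    ,   0.    ,   1.    ]]), 'k1': -0.0265095427606955, 'xyz': array([-0.2177, -0.493 ,  0.9972]), 'orientation': array([[ 0.616 ,  0.4993, -0.6093],
       [-0.7875,  0.4091, -0.461 ],
       [ 0.0191,  0.7638,  0.6452]])}
top {'mtx': array([[417.5458,   0.    , 320.4214],
       [  0.    , 417.5458, 198.9498],
       [  0.    ,   0.    ,   1.    ]]), 'k1': -0.04360322842154965, 'xyz': array([0.4642, 0.1386, 1.0979]), 'orientation': array([[-0.0265,  0.9867, -0.1605],
       [-0.9996, -0.0263,  0.0038],
       [-0.0005,  0.1605,  0.987 ]])}
{'mtx': array([[354.6929,   0.    , 313.4292],
       [  0.    , 354.6929, 190.445 ],
       [  0.    ,   0.    ,   1.    ]]), 'k1': -0.0803548116311257, 'tool_from_camera': array([[ 0.0003,  0.9558,  0.2939,  0.0799],
       [ 1.    , -0.0004,  0.0002,  0.0002],
       [ 0.0003,  0.2939, -0.9558, -0.0935],
       [ 0.    ,  0.    ,  0.    ,  1.    ]])}
```

View pics/scene0.png

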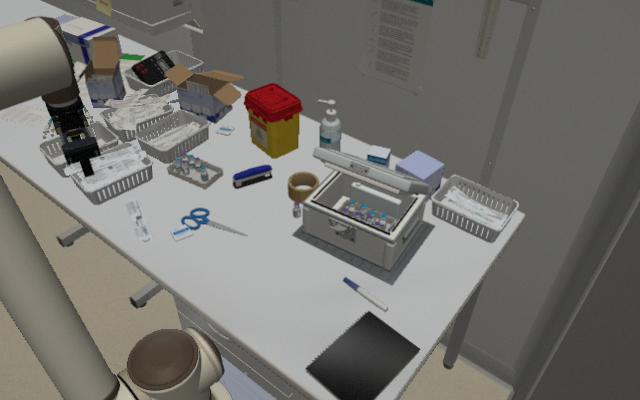

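View pics/top0.png

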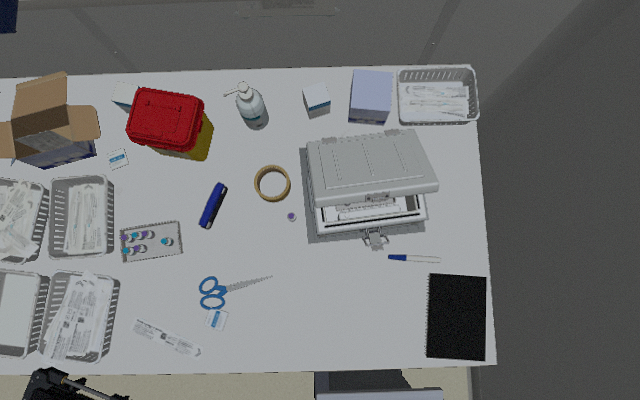

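The scene view shows the box at about (365,215) with its lid half open. The top view shows the lid at (370,165), the latch at (375,240), the pen at (415,258) and the vial at (291,216). Next I'll enlarge both.

```bash
python3 - <<'E'
import cv2,numpy as np
a=cv2.imread("pics/scene0.png")[140:275,285:440];b=cv2.imread("pics/top0.png")[120:270,290:450]
f=lambda i:cv2.resize(i,(400*2,int(i.shape[0]*800/i.shape[1])),interpolation=cv2.INTER_CUBIC)
A,B=f(a),f(b);print(A.shape,B.shape)
cv2.imwrite("pics/a.png",A[:600]);cv2.imwrite("pics/b.png",cv2.resize(b,(640,600),interpolation=cv2.INTER_CUBIC))
E
```

```text
(696, 800, 3) (750, 800, 3)
```

View pics/b.png

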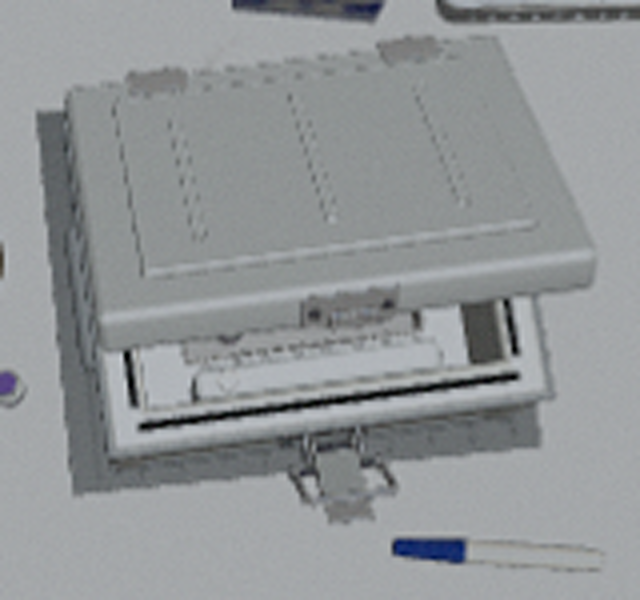

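View pics/a.png

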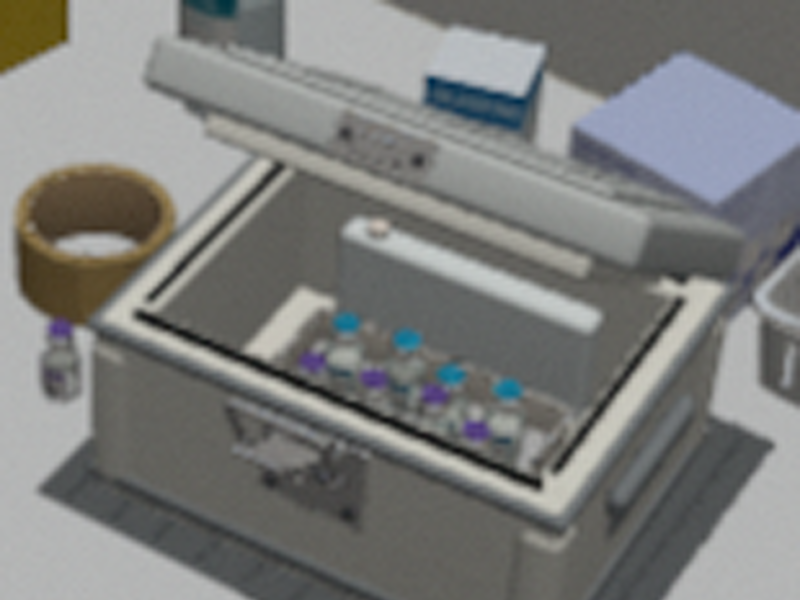

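Crop b (top, 4x) shows the mat corners at (72,494), (38,112) and (540,445), and the rim front corners at about (115,455) and (552,395). The lid's front edge runs (100,325)–(596,255), and the lever sticks out with its end at (350,515). Crop a (scene) shows the lid raised by about 0.5 rad, the lever out with the loop lying over it, and the vial at (60,370). Next I'll check the gripper's shape and fit the poses.

```bash
cat > h.py <<'E'
import numpy as np,cv2
from station import *
def proj(n,P):
    c=camera_model(n);P=np.atleast_2d(P)
    q=(P-c["xyz"])@c["orientation"]; u=np.c_[q[:,0],-q[:,1]]/-q[:,2:3]
    u=u*(1+c["k1"]*(u**2).sum(1,keepdims=True)); K=c["mtx"]
    return u@np.diag([K[0,0],K[1,1]])+K[:2,2]
def ray_z(n,px,z):
    from scipy.optimize import fsolve
    return np.r_[fsolve(lambda p:proj(n,[p[0],p[1],z])[0]-px,[.5,0]),z]
def R(a):return np.array([[np.cos(a),-np.sin(a)],[np.sin(a),np.cos(a)]])
def box(p,x,y,z):  # box-frame point (x fwd from centre)
    x,y,z=np.broadcast_arrays(x,y,z);return np.c_[np.c_[x,y]@R(p[2]).T+p[:2],z]
def lidpt(p,th,x,y,h): # x measured from box centre when shut, h above seam
    r=np.asarray(x)-.1;h=np.asarray(h)
    X=.1+r*np.cos(th)+h*np.sin(th);Z=.128-r*np.sin(th)+h*np.cos(th)
    return box(p,X,y,Z)
E
python3 - <<'E'
from h import *
from scipy.optimize import least_squares
np.set_printoptions(precision=4,suppress=True)
B=lambda l:np.array(l)/4+[290,120]
A=lambda l:np.array(l)/(800/155)+[285,140]
# mat
mt=B([(72,494),(38,112),(540,445)]);mtl=[(-.13,.155),(.13,.155),(-.13,-.155)]
ms=A([(42,490),(773,440)]);msl=[(-.13,.155),(.13,-.155)]
def rm(p):
    f=lambda l:box(p,*np.array(l).T,.003)
    return np.r_[proj("top",f(mtl))-mt,proj("scene",f(msl))-ms].ravel()
s=least_squares(rm,[.62,-.05,.1]);print("mat",s.x,s.fun)
bt=B([(115,455),(552,395)]);btl=[(-.1,.13),(-.1,-.13)]
bs=A([(92,318),(562,528)])
lt=B([(100,322),(596,252),(68,90),(500,38)]);ll=np.array([(-.1,.13,.028),(-.1,-.13,.028),(.1,.13,.028),(.1,-.13,.028)]).T
ls=A([(152,38),(650,215)])
def rb(p):
    f=box(p,*np.array(btl).T,.128);L=lidpt(p,p[3],*ll)
    return np.r_[proj("top",f)-bt,proj("scene",f)-bs,proj("top",L)-lt,proj("scene",L[:2])-ls].ravel()
b=least_squares(rb,np.r_[s.x,.5],loss="soft_l1");print("box",b.x);print(rb(b.x).reshape(-1,2))
print("rel",R(s.x[2]).T@(b.x[:2]-s.x[:2]),b.x[2]-s.x[2])
w=capture("wrist");c=cv2.imread("pics/scene0.png")[70:190,20:150]
cv2.imwrite("pics/w.png",np.vstack([cv2.resize(w,(480,300)),cv2.resize(c,(480,300))[:, :]]))
E
```

```text
mat [0.6665 0.0254 0.0767] [ 0.0077  0.0703 -0.909  -0.1687  0.2835  0.0156 -0.7187 -0.0063  1.1951
  0.3122]
box [0.6521 0.0241 0.1053 0.6438]
[[-0.8245  0.5158]
 [ 0.0286  0.8138]
 [ 0.1897  0.5591]
 [ 0.3496 -0.4555]
 [-1.2244  0.2035]
 [ 2.0114  1.0364]
 [-1.1539 -0.3755]
 [-0.3895 -1.1426]
 [ 1.0259 -1.3261]
 [ 1.1592  0.9922]]
rel [-0.0145 -0.0002] 0.028578084755410557
```

View pics/w.png

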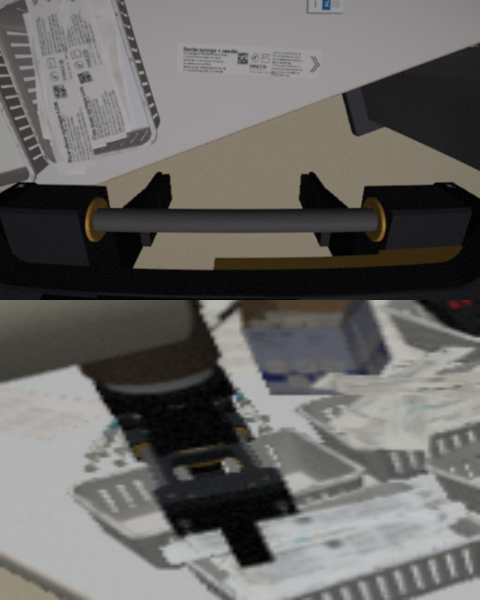

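The pose fit agrees within 2 px. The box centre is at (0.652, 0.024), yaw 0.105, which is −14.5 mm and 0.029 rad off the mat and so within the stated limits. The lid is at about 0.64 rad. The gripper picture shows the body is wide along the jaws and that tool x points toward the camera. Next I'll fly above the lid with shut fingers, aligned to the box yaw.

```bash
python3 -m inch '[{"hand":1,"slide":[2,-3,3],"yaw":0.1},{"hand":1,"slide":[6,-8,7],"yaw":0.25},{"hand":1,"slide":[10,-14,8],"yaw":0.4},{"hand":1,"slide":[14,-19,8],"yaw":0.473},{"hand":1,"slide":[18,-25,8],"yaw":0.473},{"hand":1,"slide":[22,-30,8],"yaw":0.473},{"hand":1,"slide":[26,-36,8],"yaw":0.473},{"hand":1,"slide":[30,-41,8],"yaw":0.473},{"hand":1,"slide":[34,-47,8],"yaw":0.473},{"hand":1,"slide":[38,-52,8],"yaw":0.473}]'; python3 -m inch '[{"hand":1,"slide":[2,-3,0],"yaw":0},{"hand":1,"slide":[2.8,-4.1,-1],"yaw":0},{"hand":1,"slide":[2.8,-4.1,-3],"yaw":0},{"hand":1,"slide":[2.8,-4.1,-3],"yaw":0}]'; python3 -c "
from station import *;s=sense();print(s['tcp_pos'],s['ee_rot'][:,0],s['wrist_force'])"
```

```text
time_s: 1.4
tcp_pos: [0.5714, 0.1065, 0.3721]
ee_rot: [[0.994, 0.105, -0.0], [0.105, -0.994, 0.0], [-0.0, -0.0, -1.0]]
wrist_force: [1.2, 0.7, 0.8]
gripper_width: 0.017
time_s: 1.9
tcp_pos: [0.5977, 0.0676, 0.3401]
ee_rot: [[0.994, 0.105, -0.005], [0.105, -0.994, -0.001], [-0.005, 0.001, -1.0]]
wrist_force: [0.9, 0.9, -0.3]
gripper_width: 0.008
[0.59766994 0.06758371 0.34007421] [ 0.99442873  0.10530788 -0.00466291] [ 0.8515817   0.86537983 -0.26635089]
```

```bash
python3 -m inch '[{"hand":1,"slide":[2,-2.6,0],"yaw":0},{"hand":1,"slide":[3.4,-4.6,0],"yaw":0},{"hand":1,"slide":[3.4,-4.6,0],"yaw":0},{"hand":1,"slide":[3.4,-4.6,-1],"yaw":0},{"hand":1,"slide":[3.4,-4.6,-2],"yaw":0},{"hand":1,"slide":[3.3,-4.6,-3],"yaw":0},{"hand":1,"slide":[3.0,-4.6,-4],"yaw":0},{"hand":1,"slide":[2.5,-4.7,-5],"yaw":0}]'
```

```text
time_s: 2.9
tcp_pos: [0.6234, 0.0208, 0.2915]
ee_rot: [[0.994, 0.106, 0.0], [0.106, -0.994, 0.0], [0.0, -0.0, -1.0]]
wrist_force: [0.3, 0.7, 2.7]
gripper_width: 0.005
```

```bash
python3 -m inch '[{"hand":1,"slide":[-0.4,0,-1],"yaw":0},{"hand":1,"slide":[-0.8,0,-2],"yaw":0},{"hand":1,"slide":[-1.2,-0.1,-3],"yaw":0},{"hand":1,"slide":[-1.5,-0.2,-4],"yaw":0},{"hand":1,"slide":[-1.6,-0.2,-4.6],"yaw":0},{"hand":1,"slide":[-1.6,-0.2,-4.8],"yaw":0},{"hand":1,"slide":[-1.6,-0.2,-5.0],"yaw":0}]'
```

```text
time_s: 3.78
tcp_pos: [0.6079, 0.0183, 0.2423]
ee_rot: [[0.994, 0.105, 0.0], [0.105, -0.994, -0.0], [0.0, 0.0, -1.0]]
wrist_force: [-0.5, 0.4, 0.7]
gripper_width: 0.009
```

```bash
for i in 1; do python3 -m inch '[{"hand":1,"slide":[0,0,-0.2],"yaw":0},{"hand":1,"slide":[0,0,-0.4],"yaw":0},{"hand":1,"slide":[0,0,-0.5],"yaw":0}]'; python3 -m inch '[{"hand":1,"slide":[0,0,-0.1],"yaw":0},{"hand":1,"slide":[0,0,-0.15],"yaw":0}]'; done
```

```text
time_s: 4.15
tcp_pos: [0.6077, 0.0184, 0.2371]
ee_rot: [[0.994, 0.105, -0.0], [0.105, -0.994, 0.0], [-0.0, -0.0, -1.0]]
wrist_force: [0.3, 0.1, 1.3]
gripper_width: 0.007
time_s: 4.4
tcp_pos: [0.6077, 0.0184, 0.2357]
ee_rot: [[0.994, 0.105, 0.0], [0.105, -0.994, -0.0], [0.0, 0.0, -1.0]]
wrist_force: [-0.1, -0.0, 0.4]
gripper_width: 0.005
```

```bash
python3 -m inch '[{"hand":1,"slide":[0,0,-0.1],"yaw":0},{"hand":1,"slide":[0,0,-0.2],"yaw":0}]'; python3 -m inch '[{"hand":1,"slide":[0,0,-0.05],"yaw":0},{"hand":1,"slide":[0,0,-0.1],"yaw":0}]'; python3 -m inch '[{"hand":1,"slide":[0,0,-0.03],"yaw":0}]'
```

```text
time_s: 4.65
tcp_pos: [0.6077, 0.0184, 0.2337]
ee_rot: [[0.994, 0.105, 0.0], [0.105, -0.994, 0.0], [0.0, -0.0, -1.0]]
wrist_force: [-0.8, 0.7, 1.0]
gripper_width: 0.002
time_s: 4.9
tcp_pos: [0.6076, 0.0183, 0.2332]
ee_rot: [[0.994, 0.105, 0.0], [0.105, -0.994, -0.0], [0.0, 0.0, -1.0]]
wrist_force: [-1.9, 0.8, 4.1]
gripper_width: 0.007
time_s: 5.03
tcp_pos: [0.6076, 0.0184, 0.2331]
ee_rot: [[0.994, 0.105, 0.0], [0.105, -0.994, -0.0], [0.0, 0.0, -1.0]]
wrist_force: [-3.2, 0.4, 5.3]
gripper_width: 0.005
```

```bash
python3 -m inch '[{"hand":1,"slide":[0,0,-0.06],"yaw":0},{"hand":1,"slide":[0,0,-0.06],"yaw":0},{"hand":1,"slide":[0,0,1],"yaw":0},{"hand":1,"slide":[-2,0,4],"yaw":0},{"hand":1,"slide":[-6,-0.5,5],"yaw":0},{"hand":1,"slide":[-11,-1,5],"yaw":0},{"hand":1,"slide":[-14.5,-1.4,5],"yaw":0},{"hand":1,"slide":[-14.5,-1.4,5],"yaw":0}]'; python3 - <<'E'
from h import *
s=sense();c=camera_model("wrist");w=capture("wrist");cv2.imwrite("pics/w1.png",w)
np.savez("w1.npz",p=s["tcp_pos"],r=s["ee_rot"])
cv2.imwrite("pics/top1.png",capture("top"));cv2.imwrite("pics/scene1.png",capture("scene"))
print(s["tcp_pos"],s["wrist_force"])
cv2.imwrite("pics/w1v.png",cv2.resize(w,(800,500)))
E
```

```text
time_s: 6.02
tcp_pos: [0.461, 0.004, 0.2832]
ee_rot: [[0.994, 0.105, 0.001], [0.105, -0.994, 0.001], [0.002, -0.001, -1.0]]
wrist_force: [1.6, -0.7, 0.7]
gripper_width: 0.008
[0.46095988 0.00402    0.28320874] [ 1.63469691 -0.66499767  0.71642682]
```

View pics/w1v.png

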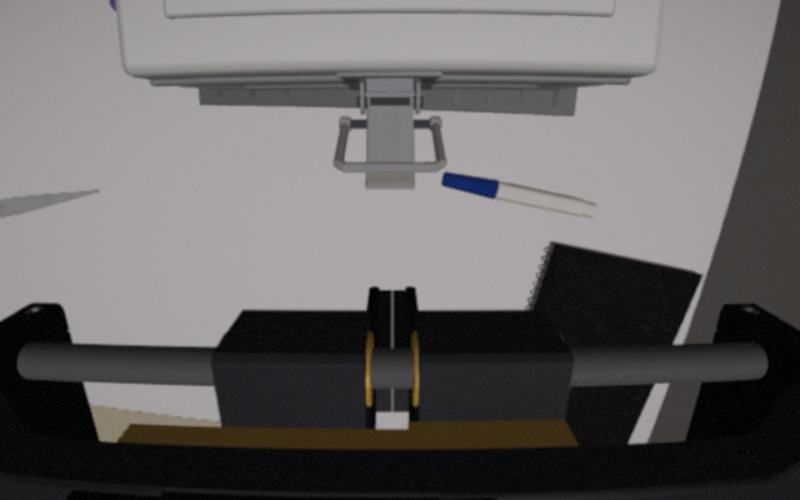

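The lid is shut and parallel to the tool. The loop's pins are at about (345,122) and (435,122), its bar runs (340–442,167), and the handle end is at (390,187), in line with the fingers at column 392. Next I'll fit the latch angles.

```bash
cat >> h.py <<'E'
def wproj(P,p,r):
    c=camera_model("wrist");T=c["tool_from_camera"]
    q=(((np.atleast_2d(P)-p)@r)-T[:3,3])@T[:3,:3]
    u=np.c_[q[:,0],-q[:,1]]/-q[:,2:3];u=u*(1+c["k1"]*(u**2).sum(1,keepdims=True));K=c["mtx"]
    return u@np.diag([K[0,0],K[1,1]])+K[:2,2]
BX=np.array([.652,.0241,.105])
def latch(th,lo,dx=0,dy=0,p=BX):
    f=th+lo;hx,hz=-.113+dx,.110
    px,pz=hx-.014*np.sin(th),hz-.014*np.cos(th)
    bx,bz=px+.0468*np.sin(f),pz+.0468*np.cos(f)
    ex,ez=hx-.055*np.sin(th)-.008*np.cos(th),hz-.055*np.cos(th)+.008*np.sin(th)
    return box(p,[px,px,bx,bx,ex,ex],dy+np.array([.023,-.023,.023,-.023,.013,-.013]),[pz,pz,bz,bz,ez,ez])
E
python3 - <<'E'
from h import *
from scipy.optimize import least_squares
np.set_printoptions(precision=4,suppress=True)
d=np.load("w1.npz");p,r=d["p"],d["r"]
m=np.array([(345,123),(435,122),(343,167),(440,167),(367,188),(413,188)])/1.25
f=lambda v:(wproj(latch(*v),p,r)-m).ravel()
for g in([2,-2.5,0,0],[1.7,-2.2,0,0]):
    s=least_squares(f,g);print(s.x,s.cost);print(s.fun.reshape(-1,2))
for th in(1.6,1.8,2.0,2.2):
    s=least_squares(lambda v:f([th,-2.5,*v]),[0,0]);print(th,s.x,s.cost)
print("lid front", wproj(lidpt(BX,.02,[-.1,-.1],[.13,-.13],[.028,.028]),p,r)*1.25)
v=[2.,-2.5,0,0]
for n in("scene","top"):print(n,proj(n,latch(*v)))
a=cv2.resize(cv2.imread("pics/scene1.png")[190:260,310:390],(480,420),interpolation=cv2.INTER_CUBIC)
for th,col in((1.7,(0,0,255)),(2.0,(0,255,0)),):
    for q in proj("scene",latch(th,-2.5)):cv2.circle(a,tuple(int(z) for z in (q-[310,190])*6+3),3,col,-1)
cv2.imwrite("pics/s1v.png",a)
E
```

```text
[ 2.0382 -2.4664  0.0026  0.0012] 19.22857837366972
[[ 4.4275 -0.2257]
 [-3.281   0.6267]
 [ 0.468  -0.1405]
 [-2.2288 -0.0703]
 [-0.5787 -0.2067]
 [ 1.4243 -0.1674]]
[ 2.0382 -2.4664  0.0026  0.0012] 19.228578373570002
[[ 4.4275 -0.2257]
 [-3.281   0.6267]
 [ 0.468  -0.1405]
 [-2.2288 -0.0703]
 [-0.5787 -0.2067]
 [ 1.4244 -0.1674]]
1.6 [0.0104 0.0013] 285.1864206597512
1.8 [0.0081 0.0012] 128.90407255684735
2.0 [0.0041 0.0012] 29.262610175286838
2.2 [-0.0016  0.0012] 52.025295988224634
lid front [[122.3129  80.1415]
 [663.7393  80.6823]]
scene [[333.2738 227.313 ]
 [349.4258 234.5151]
 [328.9763 220.4445]
 [345.6177 227.7913]
 [329.8382 229.8882]
 [339.1952 234.0953]]
top [[364.572  239.5585]
 [383.9043 236.9661]
 [367.9448 248.3114]
 [388.1749 245.5833]
 [372.2056 253.0814]
 [383.4626 251.5591]]
```

View pics/s1v.png

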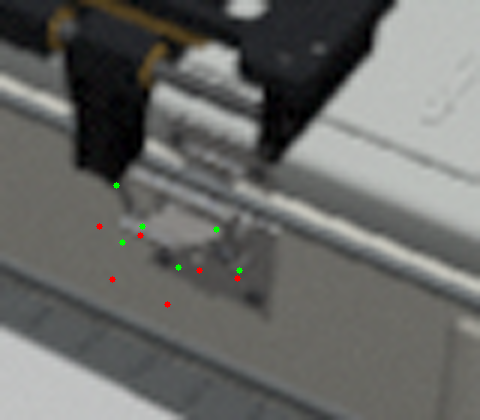

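The fit gives lever ≈ 2.04 and loop ≈ −2.47. The scene crop agrees with a lever near 2, with the latch about 3 mm further in than modelled. Next I'll descend in front of the bar and approach it.

```bash
python3 -m inch '[{"hand":1,"slide":[0,0,-3],"yaw":0},{"hand":1,"slide":[0,0,-6.5],"yaw":0},{"hand":1,"slide":[1.5,0.16,-6.5],"yaw":0},{"hand":1,"slide":[2.5,0.26,-6.5],"yaw":0},{"hand":1,"slide":[3.2,0.33,-6.5],"yaw":0},{"hand":1,"slide":[3.6,0.38,-6.5],"yaw":0},{"hand":1,"slide":[4.0,0.42,-6.4],"yaw":0},{"hand":1,"slide":[4.3,0.45,-6.4],"yaw":0}]'
```

```text
time_s: 7.18
tcp_pos: [0.5059, 0.0089, 0.2188]
ee_rot: [[0.994, 0.105, 0.001], [0.105, -0.994, 0.0], [0.001, -0.0, -1.0]]
wrist_force: [0.4, -0.4, 0.3]
gripper_width: 0.007
```

```bash
python3 -m inch '[{"hand":1,"slide":[0.3,0.03,0.1],"yaw":0},{"hand":1,"slide":[0.6,0.06,0.2],"yaw":0},{"hand":1,"slide":[0.9,0.09,0.2],"yaw":0}]'; python3 -m inch '[{"hand":1,"slide":[0.3,0.03,0.05],"yaw":0},{"hand":1,"slide":[0.6,0.06,0.1],"yaw":0},{"hand":1,"slide":[0.9,0.09,0.1],"yaw":0}]'
```

```text
time_s: 7.55
tcp_pos: [0.5149, 0.0098, 0.2206]
ee_rot: [[0.994, 0.105, 0.0], [0.105, -0.994, 0.0], [0.0, -0.0, -1.0]]
wrist_force: [0.1, -0.3, 0.0]
gripper_width: 0.006
time_s: 7.92
tcp_pos: [0.5239, 0.0107, 0.2215]
ee_rot: [[0.994, 0.105, 0.0], [0.105, -0.994, 0.0], [0.0, -0.0, -1.0]]
wrist_force: [0.6, 0.4, -0.2]
gripper_width: 0.004
```

```bash
python3 -m inch '[{"hand":1,"slide":[0.3,0.03,0],"yaw":0},{"hand":1,"slide":[0.6,0.06,0],"yaw":0},{"hand":1,"slide":[0.6,0.06,0],"yaw":0}]';python3 -m inch '[{"hand":1,"slide":[-1.5,-0.16,0],"yaw":0},{"hand":1,"slide":[-5,-0.5,1],"yaw":0},{"hand":1,"slide":[-6.8,-0.7,4],"yaw":0},{"hand":1,"slide":[-6.8,-0.7,6],"yaw":0},{"hand":1,"slide":[-6.8,-0.7,6],"yaw":0}]'; python3 - <<'E'
from h import *
s=sense();w=capture("wrist");cv2.imwrite("pics/w2.png",w)
np.savez("w2.npz",p=s["tcp_pos"],r=s["ee_rot"])
print(s["tcp_pos"])
cv2.imwrite("pics/w2v.png",cv2.resize(w[20:180,210:410],(800,640),interpolation=cv2.INTER_CUBIC)[:600])
E
```

```text
time_s: 8.3
tcp_pos: [0.5299, 0.0113, 0.2214]
ee_rot: [[0.994, 0.105, 0.0], [0.105, -0.994, -0.0], [0.0, 0.0, -1.0]]
wrist_force: [0.4, 0.1, -0.0]
gripper_width: 0.005
time_s: 8.93
tcp_pos: [0.4613, 0.0043, 0.283]
ee_rot: [[0.994, 0.105, 0.004], [0.105, -0.994, 0.001], [0.004, -0.001, -1.0]]
wrist_force: [-0.1, -1.0, 0.0]
gripper_width: 0.009
[0.46127468 0.00429228 0.28300704]
```

View pics/w2v.png

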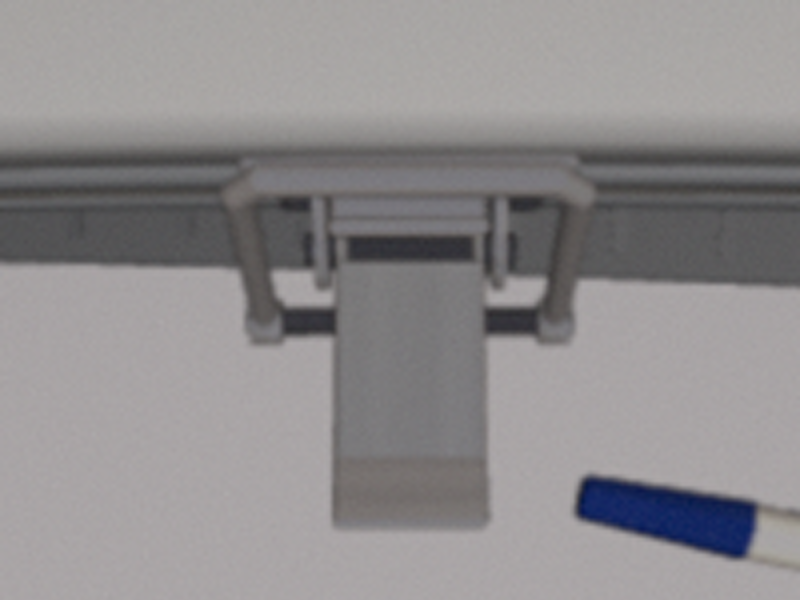

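The loop is up and leaning on the keeper plate: the bar is at row ~178 of the crop, the pins at (263,325) and (555,325), and the handle end at row 525, unchanged. Next I'll press the lever.

```bash
python3 -m inch '[{"hand":1,"slide":[2,0.2,-1],"yaw":0},{"hand":1,"slide":[4.65,0.49,-3],"yaw":0},{"hand":1,"slide":[4.65,0.49,-6],"yaw":0},{"hand":1,"slide":[4.65,0.49,-7],"yaw":0},{"hand":1,"slide":[4.6,0.48,-7.5],"yaw":0},{"hand":1,"slide":[4.5,0.47,-8],"yaw":0}]';python3 -m inch '[{"hand":1,"slide":[-0.1,0,-0.4],"yaw":0},{"hand":1,"slide":[-0.2,0,-0.8],"yaw":0},{"hand":1,"slide":[-0.4,0,-1.2],"yaw":0},{"hand":1,"slide":[-0.6,-0.05,-1.6],"yaw":0}]'
```

```text
time_s: 9.72
tcp_pos: [0.5072, 0.0091, 0.2022]
ee_rot: [[0.994, 0.105, 0.002], [0.105, -0.994, 0.0], [0.002, -0.0, -1.0]]
wrist_force: [-0.1, -0.4, 1.8]
gripper_width: 0.004
time_s: 10.22
tcp_pos: [0.5013, 0.0087, 0.1856]
ee_rot: [[0.994, 0.105, 0.002], [0.105, -0.994, 0.001], [0.002, -0.0, -1.0]]
wrist_force: [1.6, 0.3, 1.5]
gripper_width: 0.007
```

```bash
python3 -m inch '[{"hand":1,"slide":[-0.3,-0.03,-0.5],"yaw":0},{"hand":1,"slide":[-0.6,-0.06,-0.9],"yaw":0},{"hand":1,"slide":[-0.8,-0.08,-1.3],"yaw":0},{"hand":1,"slide":[-0.9,-0.09,-1.7],"yaw":0}]'; python3 -m inch '[{"hand":1,"slide":[0.1,0.01,-0.2],"yaw":0},{"hand":1,"slide":[0.2,0.02,-0.4],"yaw":0}]'
```

```text
time_s: 10.72
tcp_pos: [0.4915, 0.0075, 0.1682]
ee_rot: [[0.994, 0.105, -0.0], [0.105, -0.994, -0.0], [-0.0, 0.0, -1.0]]
wrist_force: [1.1, -0.2, 5.0]
gripper_width: 0.001
time_s: 10.98
tcp_pos: [0.4931, 0.0076, 0.1642]
ee_rot: [[0.994, 0.105, -0.002], [0.105, -0.994, -0.0], [-0.002, 0.0, -1.0]]
wrist_force: [-1.5, 0.1, 4.7]
gripper_width: 0.009
```

```bash
python3 -m inch '[{"hand":1,"slide":[0.15,0.02,-0.3],"yaw":0},{"hand":1,"slide":[0.3,0.03,-0.5],"yaw":0}]'; python3 -m inch '[{"hand":1,"slide":[0.2,0.02,-0.2],"yaw":0},{"hand":1,"slide":[0.4,0.04,-0.4],"yaw":0}]'
```

```text
time_s: 11.22
tcp_pos: [0.4958, 0.0079, 0.1589]
ee_rot: [[0.995, 0.105, -0.003], [0.105, -0.995, -0.0], [-0.003, 0.0, -1.0]]
wrist_force: [-3.8, 0.8, 3.8]
gripper_width: 0.004
time_s: 11.48
tcp_pos: [0.4991, 0.0081, 0.1544]
ee_rot: [[0.995, 0.104, -0.005], [0.104, -0.995, -0.001], [-0.005, 0.0, -1.0]]
wrist_force: [-5.3, 1.5, 3.4]
gripper_width: 0.006
```

```bash
python3 -m inch '[{"hand":1,"slide":[0.3,0.03,0],"yaw":0},{"hand":1,"slide":[0.6,0.06,0.1],"yaw":0}]'; python3 -m inch '[{"hand":1,"slide":[0.3,0.03,0.1],"yaw":0},{"hand":1,"slide":[0.5,0.05,0.2],"yaw":0}]'
```

```text
time_s: 11.72
tcp_pos: [0.5021, 0.0081, 0.1538]
ee_rot: [[0.995, 0.103, -0.013], [0.103, -0.995, -0.002], [-0.013, 0.001, -1.0]]
wrist_force: [-8.8, 0.9, -0.1]
gripper_width: 0.004
time_s: 11.98
tcp_pos: [0.5062, 0.0081, 0.1552]
ee_rot: [[0.995, 0.103, -0.015], [0.102, -0.995, -0.003], [-0.016, 0.001, -1.0]]
wrist_force: [-10.3, -0.4, -0.0]
gripper_width: 0.004
```

```bash
python3 -m inch '[{"hand":1,"slide":[0.3,0.03,0.05],"yaw":0},{"hand":1,"slide":[0.5,0.05,0.1],"yaw":0}]'; python3 -m inch '[{"hand":1,"slide":[0.2,0.02,0.1],"yaw":0},{"hand":1,"slide":[0.4,0.04,0.1],"yaw":0}]'
```

```text
time_s: 12.22
tcp_pos: [0.5107, 0.0084, 0.1559]
ee_rot: [[0.995, 0.102, -0.017], [0.102, -0.995, -0.003], [-0.017, 0.002, -1.0]]
wrist_force: [-10.1, -1.5, -2.0]
gripper_width: 0.01
time_s: 12.48
tcp_pos: [0.5146, 0.0087, 0.1567]
ee_rot: [[0.995, 0.102, -0.017], [0.102, -0.995, -0.003], [-0.017, 0.001, -1.0]]
wrist_force: [-9.1, -1.3, -2.0]
gripper_width: 0.001
```

```bash
python3 -m inch '[{"hand":1,"slide":[0.2,0.02,0.1],"yaw":0},{"hand":1,"slide":[0.4,0.04,0.2],"yaw":0}]'; python3 -m inch '[{"hand":1,"slide":[0.15,0.02,0.0],"yaw":0},{"hand":1,"slide":[0.3,0.03,0.0],"yaw":0}]'
```

```text
time_s: 12.72
tcp_pos: [0.5195, 0.0094, 0.1588]
ee_rot: [[0.995, 0.103, -0.015], [0.102, -0.995, -0.003], [-0.015, 0.001, -1.0]]
wrist_force: [-6.9, -0.3, -2.9]
gripper_width: 0.005
time_s: 12.98
tcp_pos: [0.5245, 0.0103, 0.1599]
ee_rot: [[0.995, 0.103, -0.01], [0.103, -0.995, -0.002], [-0.01, 0.001, -1.0]]
wrist_force: [-8.6, -0.1, -1.7]
gripper_width: 0.005
```

```bash
python3 -m inch '[{"hand":1,"slide":[0.1,0.01,0],"yaw":0},{"hand":1,"slide":[0.15,0.02,0],"yaw":0}]'; python3 -m inch '[{"hand":1,"slide":[0.1,0.01,0],"yaw":0},{"hand":1,"slide":[0.1,0.01,0],"yaw":0}]'
```

```text
time_s: 13.22
tcp_pos: [0.5247, 0.0103, 0.1599]
ee_rot: [[0.995, 0.103, -0.013], [0.103, -0.995, -0.002], [-0.013, 0.001, -1.0]]
wrist_force: [-11.1, -0.2, 1.9]
gripper_width: 0.002
time_s: 13.48
tcp_pos: [0.5249, 0.0103, 0.1599]
ee_rot: [[0.995, 0.103, -0.015], [0.103, -0.995, -0.002], [-0.015, 0.001, -1.0]]
wrist_force: [-11.3, 0.1, 2.0]
gripper_width: 0.005
```

```bash
python3 -m inch '[{"hand":1,"slide":[0.15,0.02,0],"yaw":0},{"hand":1,"slide":[0.2,0.02,0],"yaw":0},{"hand":1,"slide":[0.2,0.02,0],"yaw":0}]'; python3 -m inch '[{"hand":1,"slide":[-1,-0.1,0],"yaw":0},{"hand":1,"slide":[-5,-0.5,2],"yaw":0},{"hand":1,"slide":[-6.3,-0.66,7],"yaw":0},{"hand":1,"slide":[-6.3,-0.66,12],"yaw":0},{"hand":1,"slide":[-6.3,-0.66,12],"yaw":0}]'; python3 - <<'E'
from h import *
s=sense();w=capture("wrist");cv2.imwrite("pics/w3.png",w)
np.savez("w3.npz",p=s["tcp_pos"],r=s["ee_rot"])
sc=capture("scene");cv2.imwrite("pics/scene3.png",sc)
print(s["tcp_pos"],s["wrist_force"])
a=cv2.resize(w[20:180,210:410],(600,480),interpolation=cv2.INTER_CUBIC)[:300]
b=cv2.resize(sc[185:250,310:420],(600,355),interpolation=cv2.INTER_CUBIC)[:300]
cv2.imwrite("pics/v3.png",np.vstack([a,b]))
E
```

```text
time_s: 13.85
tcp_pos: [0.5252, 0.0103, 0.1599]
ee_rot: [[0.995, 0.103, -0.019], [0.103, -0.995, -0.003], [-0.019, 0.001, -1.0]]
wrist_force: [-16.1, 1.6, 6.3]
gripper_width: 0.005
time_s: 14.48
tcp_pos: [0.4726, 0.0059, 0.2877]
ee_rot: [[0.994, 0.106, 0.015], [0.106, -0.994, 0.004], [0.015, -0.002, -1.0]]
wrist_force: [0.2, 0.4, -1.0]
gripper_width: 0.007
[0.47255065 0.00590614 0.2876567 ] [ 0.17772376  0.35006295 -1.01475417]
```

View pics/v3.png

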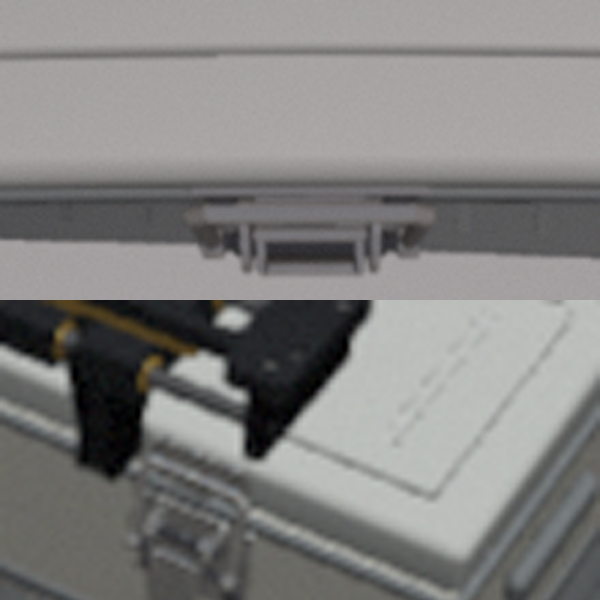

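The wrist view (top half) shows the loop bar over the keeper and the lever plate hanging straight down under it. The scene crop agrees that it looks flat. The angle needs checking by feel, so I'll press again lower on the handle, where the reading is more sensitive and the leverage better.

```bash
python3 -m inch '[{"hand":1,"slide":[0,0,-5],"yaw":0},{"hand":1,"slide":[0,0,-10],"yaw":0},{"hand":1,"slide":[0,0,-12.8],"yaw":0},{"hand":1,"slide":[3,0.3,-12.8],"yaw":0},{"hand":1,"slide":[3.6,0.37,-12.8],"yaw":0},{"hand":1,"slide":[3.6,0.37,-12.8],"yaw":0}]'
```

```text
time_s: 15.32
tcp_pos: [0.5049, 0.0087, 0.1534]
ee_rot: [[0.995, 0.105, -0.002], [0.105, -0.995, -0.0], [-0.002, 0.0, -1.0]]
wrist_force: [-0.1, 0.9, -0.3]
gripper_width: 0.004
```

```bash
python3 -m inch '[{"hand":1,"slide":[0.5,0.05,-0.1],"yaw":0},{"hand":1,"slide":[1,0.1,-0.1],"yaw":0},{"hand":1,"slide":[1.2,0.12,-0.1],"yaw":0}]'; python3 -m inch '[{"hand":1,"slide":[0.2,0.02,0],"yaw":0},{"hand":1,"slide":[0.4,0.04,0],"yaw":0},{"hand":1,"slide":[0.4,0.04,0],"yaw":0}]';python3 -m inch '[{"hand":1,"slide":[0.2,0.02,0],"yaw":0},{"hand":1,"slide":[0.3,0.03,0],"yaw":0},{"hand":1,"slide":[0.3,0.03,0],"yaw":0}]'
```

```text
time_s: 15.7
tcp_pos: [0.5174, 0.01, 0.1537]
ee_rot: [[0.994, 0.105, 0.001], [0.105, -0.994, 0.0], [0.001, -0.0, -1.0]]
wrist_force: [-0.3, 0.0, 0.3]
gripper_width: 0.004
time_s: 16.08
tcp_pos: [0.5189, 0.0098, 0.1528]
ee_rot: [[0.994, 0.106, -0.006], [0.106, -0.994, -0.001], [-0.006, 0.001, -1.0]]
wrist_force: [-5.8, 0.2, 3.1]
gripper_width: 0.004
time_s: 16.45
tcp_pos: [0.519, 0.0098, 0.1529]
ee_rot: [[0.994, 0.106, -0.012], [0.106, -0.994, -0.002], [-0.012, 0.001, -1.0]]
wrist_force: [-16.1, 2.2, 9.0]
gripper_width: 0.008
```

At z=0.153 contact comes 6 mm earlier than at z=0.160. That matches the gripper body meeting the lid front, not the lever. The earlier stop at z=0.160 may also have been the body, so I'll press again a little higher, clear of the lid.

```bash
python3 -m inch '[{"hand":1,"slide":[-1,-0.1,0],"yaw":0},{"hand":1,"slide":[-1,-0.1,1.1],"yaw":0},{"hand":1,"slide":[-0.7,-0.07,1.1],"yaw":0},{"hand":1,"slide":[-0.4,-0.04,1.1],"yaw":0},{"hand":1,"slide":[-0.4,-0.04,1.1],"yaw":0}]'; python3 -m inch '[{"hand":1,"slide":[0.2,0.02,0],"yaw":0},{"hand":1,"slide":[0.4,0.04,0],"yaw":0},{"hand":1,"slide":[0.4,0.04,0],"yaw":0}]';python3 -m inch '[{"hand":1,"slide":[0.15,0.02,0],"yaw":0},{"hand":1,"slide":[0.3,0.03,0],"yaw":0},{"hand":1,"slide":[0.3,0.03,0],"yaw":0}]'
```

```text
time_s: 17.08
tcp_pos: [0.5207, 0.0103, 0.1642]
ee_rot: [[0.994, 0.105, 0.0], [0.105, -0.994, -0.0], [-0.0, 0.0, -1.0]]
wrist_force: [0.2, -0.6, -0.6]
gripper_width: 0.004
time_s: 17.45
tcp_pos: [0.5238, 0.0106, 0.1641]
ee_rot: [[0.994, 0.105, -0.001], [0.105, -0.994, -0.0], [-0.001, 0.0, -1.0]]
wrist_force: [-0.7, 0.6, 0.1]
gripper_width: 0.005
time_s: 17.82
tcp_pos: [0.5244, 0.0105, 0.164]
ee_rot: [[0.995, 0.104, -0.007], [0.104, -0.995, -0.001], [-0.007, 0.0, -1.0]]
wrist_force: [-8.6, 2.0, 5.1]
gripper_width: 0.003
```

```bash
python3 -m inch '[{"hand":1,"slide":[0.15,0.02,-0.1],"yaw":0},{"hand":1,"slide":[0.3,0.03,-0.2],"yaw":0},{"hand":1,"slide":[0.3,0.03,-0.2],"yaw":0}]'; python3 -m inch '[{"hand":1,"slide":[0.1,0.01,0],"yaw":0},{"hand":1,"slide":[0.15,0.015,0],"yaw":0},{"hand":1,"slide":[0.15,0.015,0],"yaw":0}]'; python3 -m inch '[{"hand":1,"slide":[-1,-0.1,0],"yaw":0},{"hand":1,"slide":[-4,-0.4,2],"yaw":0},{"hand":1,"slide":[-9,-0.9,6],"yaw":0},{"hand":1,"slide":[-13,-1.35,9],"yaw":0},{"hand":1,"slide":[-16,-1.7,9],"yaw":0},{"hand":1,"slide":[-16,-1.7,9],"yaw":0},{"hand":1,"slide":[-16,-1.7,9],"yaw":0},{"hand":1,"slide":[-16,-1.7,9],"yaw":0}]'; python3 - <<'E'
from h import *
np.set_printoptions(precision=4,suppress=True)
s=sense();w=capture("wrist");cv2.imwrite("pics/w4.png",w);sc=capture("scene");cv2.imwrite("pics/scene4.png",sc)
p,r=s["tcp_pos"],s["ee_rot"];print(p,s["joint_velocities"])
for th in(0,.1,.2):
    hx=-.1095;q=[]
    for rr in(0,.055):
        q+=[(hx-rr*np.sin(th)-.008*np.cos(th),y,.110-rr*np.cos(th)+.008*np.sin(th)) for y in(.013,-.013)]
    print(th,wproj(box(BX,*np.array(q).T),p,r).ravel())
u=wproj(box(BX,[-.118],[0],[.08]),p,r)[0].astype(int);x,y=max(u[0]-50,0),max(u[1]-35,0)
print(x,y);a=cv2.resize(w[y:y+70,x:x+100],(800,560),interpolation=cv2.INTER_CUBIC);cv2.imwrite("pics/v4.png",a)
E
```

```text
time_s: 18.2
tcp_pos: [0.5249, 0.0099, 0.1615]
ee_rot: [[0.995, 0.104, -0.014], [0.104, -0.995, -0.003], [-0.014, 0.002, -1.0]]
wrist_force: [-12.4, -0.6, 8.3]
gripper_width: 0.002
time_s: 18.58
tcp_pos: [0.5252, 0.0099, 0.1615]
ee_rot: [[0.994, 0.103, -0.017], [0.103, -0.995, -0.003], [-0.017, 0.002, -1.0]]
wrist_force: [-16.3, 0.4, 11.8]
gripper_width: 0.007
time_s: 19.58
tcp_pos: [0.3727, -0.0053, 0.2523]
ee_rot: [[0.994, 0.105, 0.0], [0.105, -0.994, -0.0], [0.0, 0.0, -1.0]]
wrist_force: [0.2, -0.0, 0.6]
gripper_width: 0.006
[ 0.3727 -0.0053  0.2523] [-0.0585  0.3271 -0.1763 -0.1249 -0.2198 -0.1191]
0 [292.2264 -60.8614 336.0841 -60.8368 296.4713 -32.6754 331.6037 -32.6574]
0.1 [292.1488 -61.4424 336.166  -61.4177 296.4643 -25.2538 331.6041 -25.2359]
0.2 [292.0704 -62.1662 336.249  -62.1413 296.4238 -18.1971 331.6398 -18.1792]
264 0
```

View pics/v4.png

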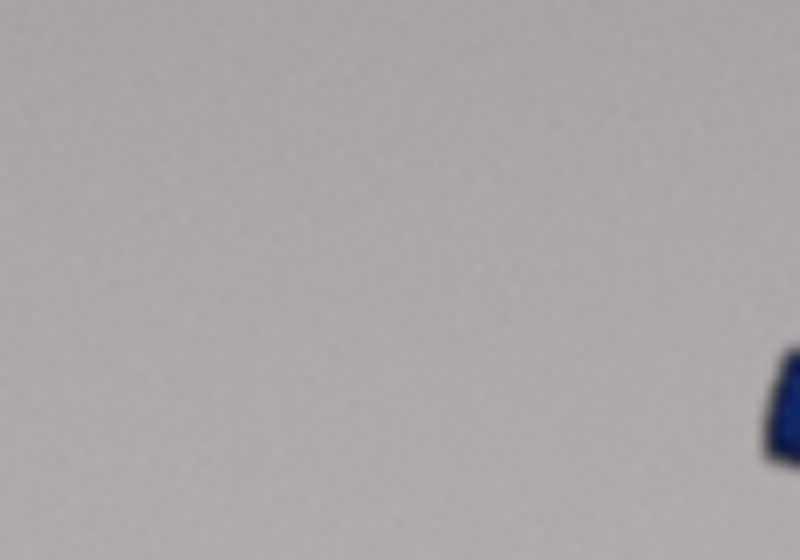

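That crop missed the latch, which lies above the frame; only the pen cap shows. I'll move 5 cm closer so the camera stays outside the lever face.

```bash
python3 -m inch '[{"hand":1,"slide":[3,0.3,0],"yaw":0},{"hand":1,"slide":[5.3,0.55,0],"yaw":0},{"hand":1,"slide":[5.3,0.55,0],"yaw":0},{"hand":1,"slide":[5.3,0.55,0],"yaw":0},{"hand":1,"slide":[5.3,0.55,0],"yaw":0}]'; python3 - <<'E'
from h import *
np.set_printoptions(precision=2,suppress=True)
s=sense();w=capture("wrist");cv2.imwrite("pics/w5.png",w);cv2.imwrite("pics/scene5.png",capture("scene"))
p,r=s["tcp_pos"],s["ee_rot"];print(p)
x,y=260,0
a=cv2.resize(w[y:y+72,x:x+100],(800,576),interpolation=cv2.INTER_CUBIC)
for th in(0,.1,.2):
    hx=-.1095;q=[]
    for rr in(0,.014,.055):
        q+=[(hx-rr*np.sin(th)-.008*np.cos(th),yy,.110-rr*np.cos(th)+.008*np.sin(th)) for yy in(.013,-.013)]
    q+=[(hx-.014*np.sin(th),yy,.110-.014*np.cos(th)) for yy in (.0255,-.0255)]
    print(th,((wproj(box(BX,*np.array(q).T),p,r)-[x,y]+.5)*8).tolist())
q=[(-.1+.0037,.05,.128),(-.1+.0037,-.05,.128)];print("seam front",(wproj(box(BX,*np.array(q).T),p,r)-[x,y])*8)
cv2.imwrite("pics/v5.png",a)
E
```

```text
time_s: 20.3
tcp_pos: [0.424, -0.0002, 0.2523]
ee_rot: [[0.994, 0.105, -0.0], [0.105, -0.994, -0.0], [-0.0, 0.0, -1.0]]
wrist_force: [0.4, 0.2, -0.8]
gripper_width: 0.001
[ 0.42 -0.    0.25]
0 [[264.8510046854526, 240.14149059578835], [600.4738154656525, 240.3043789104977], [274.5479765857431, 264.30479198857006], [590.8143994842922, 264.4594073507178], [297.4503605915179, 321.4296695735584], [568.0007145671743, 321.5641707657528], [120.51594614445867, 162.27713426989635], [744.9773395444472, 162.57553621373222]]
0.1 [[264.2556871054235, 238.12879394623792], [601.0674663619225, 238.29216608005936], [274.17045812606284, 280.3123538392865], [591.1699840153005, 280.4678724386042], [297.506341347932, 379.69942177379585], [567.8745102877692, 379.83554559884556], [120.81000631726329, 180.19965752527082], [744.6627028874832, 180.49898519010844]]
0.2 [[263.6494809060564, 235.02737485052262], [601.6732440180272, 235.19120046994067], [273.69226843613114, 295.00302332858087], [591.6271265950791, 295.1594997486179], [297.3007126557095, 436.0928626934615], [568.0102313965758, 436.2308231378913], [120.92257717332541, 197.65301591626712], [744.5294846225361, 197.9534072191948]]
seam front [[-282.97 -109.64]
 [1140.69 -109.01]]
```

View pics/v5.png

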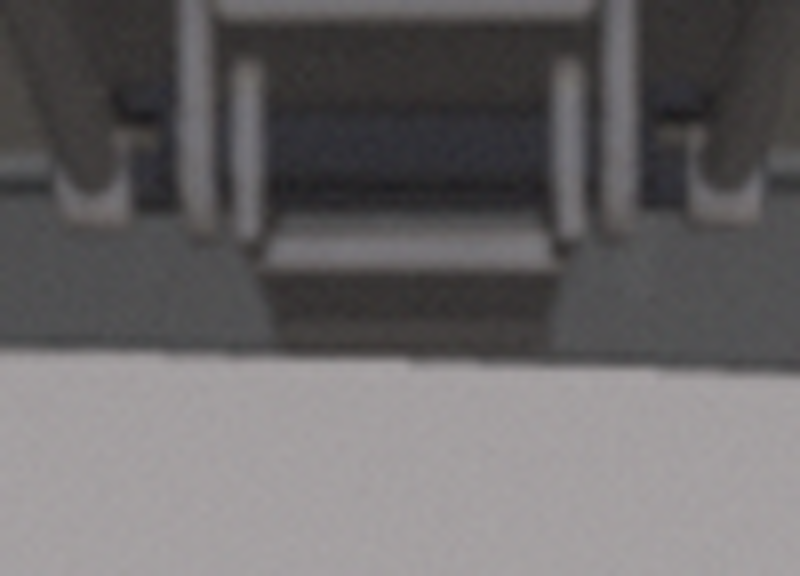

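The latch view shows the handle's outer face at rows 270–350 and a bright ledge above it at rows 235–270, with hinge cheeks on either side. I can't yet tell from this whether the lever is fully flat, so I'll compute which parts these are.

```bash
python3 - <<'E'
from h import *
from scipy.optimize import least_squares
np.set_printoptions(precision=4,suppress=True)
def load(n):
    d=np.load(n);return d["p"],d["r"]
w2=load("w2.npz");w3=load("w3.npz");w5=(np.array([.424,-.0002,.2523]),None)
s=sense();w5=(s["tcp_pos"],s["ee_rot"])
def row(X,Z,w,y=0):return wproj(box(BX,[X],[y],[Z]),*w)[0,1]
th=2.04
def face(r,hx=-.1104,o=.008):return hx-r*np.sin(th)-o*np.cos(th),.110-r*np.cos(th)+o*np.sin(th)
for r in np.arange(0,.056,.005):print("r",r,[round(row(*face(r,o=o),w2)*1,1) for o in(.008,.004)])
print("observed plate start 85.5, bend 134.2, end 151.2; cheek end 91")
for X in(-.114,-.118,-.122,-.126):print("cheek z.11 X",X,row(X,.11,w2),row(X,.11,w5),"obs 91.2, 29.4")
for nm,a,b in(("ledge outer",111.7,33.5),("bar",None,None)):
    if a:
        q=least_squares(lambda v:[row(v[0],v[1],w3)-a,row(v[0],v[1],w5)-b],[-.118,.1]);print(nm,q.x,q.fun)
# angle predictions: width vs. row on w5
for X,Z in((-.118,.10),(-.118,.09),(-.118,.08),(-.118,.055),(-.121,.055)):
    u=wproj(box(BX,[X,X],[.013,-.013],[Z,Z]),*w5);print(X,Z,(u[:,0]-260)*8,(u[0,1])*8)
g=cv2.cvtColor(cv2.imread("pics/w5.png"),6).astype(int)
print("profile rows 24..48 mean cols 300-324:",g[24:50,300:325].mean(1).round())
print("row30..44 horiz");[print(i,g[i,288:338]) for i in(31,36,40,43)]
E
```

```text
r 0.0 [np.float64(75.9), np.float64(78.6)]
r 0.005 [np.float64(82.4), np.float64(85.0)]
r 0.01 [np.float64(89.0), np.float64(91.5)]
r 0.015 [np.float64(95.6), np.float64(98.1)]
r 0.02 [np.float64(102.4), np.float64(104.7)]
r 0.025 [np.float64(109.1), np.float64(111.4)]
r 0.03 [np.float64(116.0), np.float64(118.2)]
r 0.035 [np.float64(122.9), np.float64(125.0)]
r 0.04 [np.float64(129.9), np.float64(131.9)]
r 0.045 [np.float64(136.9), np.float64(138.8)]
r 0.05 [np.float64(144.0), np.float64(145.8)]
r 0.055 [np.float64(151.2), np.float64(152.8)]
observed plate start 85.5, bend 134.2, end 151.2; cheek end 91
cheek z.11 X -0.114 86.3445210364668 24.07535145992557 obs 91.2, 29.4
cheek z.11 X -0.118 91.98613333451833 30.879535438497214 obs 91.2, 29.4
cheek z.11 X -0.122 97.58948226943541 37.641915280237015 obs 91.2, 29.4
cheek z.11 X -0.126 103.15421337199733 44.36130538377853 obs 91.2, 29.4
ledge outer [-0.1193  0.1082] [0. 0.]
-0.118 0.1 [269.4844 590.3901] 264.4290081268316
-0.118 0.09 [275.8972 583.9225] 280.1991998815954
-0.118 0.08 [281.8159 577.9531] 294.7597925938119
-0.118 0.055 [2
[... 252 characters left out ...]
 160.]
row30..44 horiz
31 [ 79  75  66  58  60  85 105 113 117 114 115 116 113 116 118 120 118 118
 117 116 117 115 117 118 117 117 117 117 116 117 114 115 117 118 117 120
 118 120 120 115  94  63  52  65  74  82  82  79  77  83]
36 [82 80 83 80 69 59 53 49 52 55 54 54 50 54 54 55 55 52 53 53 53 54 53 56
 54 52 53 57 53 52 55 55 54 54 56 55 53 53 53 54 56 63 75 81 82 83 80 80
 81 79]
40 [79 80 81 82 83 75 62 58 62 63 62 60 61 63 62 63 62 61 62 62 62 62 62 64
 65 63 63 62 63 61 60 61 62 63 60 63 63 61 62 61 67 78 82 83 80 84 81 82
 83 84]
43 [77 72 77 76 75 76 69 66 59 61 62 60 62 64 60 61 59 63 62 61 63 59 60 61
 59 63 61 60 65 62 60 60 62 61 59 62 62 60 65 67 69 78 79 78 83 80 81 80
 79 81]
```

The two views agree: the plate's flat part spans r ≈ 7–43 mm. It should cover 6.6 px if the lever is flat (0.1 rad would add about 4.5 px), and it measures 6.35 px. That gives a lever angle of about 0 ± 0.02. The finger's stop position (face at −0.119) and the stiff contact at two heights say the same. The drawing force passed its peak of about 10 N, so the loop is hooked. The arm is clear, so I'm handing in.

```bash
python3 - <<'E'
from station import *
import cv2,numpy as np
t=capture("top");a=cv2.imread("pics/top0.png")
for n,(x0,y0,x1,y1) in dict(vial=(280,205,300,228),tape=(250,160,294,205),stapler=(194,178,232,232),pen=(386,250,444,268)).items():
    print(n,np.abs(t[y0:y1,x0:x1].astype(int)-a[y0:y1,x0:x1]).mean().round(1))
s=sense();print(s["time_s"],s["wrist_force"]);print(finish_job())
E
```

```text
vial 1.6
tape 1.8
stapler 2.3
pen 26.8
20.45 [-0.3085041   0.21918624 -0.3777976 ]
the job is handed in; nothing more can be done
None
```

The cool box is shut and latched as far as my checks show, and I handed the job in at 20.5 s. The hand-in reports no verdict.

**What I did:** With shut fingers I lowered the lid onto its seal, lifting off at a few newtons. I then swung the loop over the keeper, which the wrist picture confirmed. Last, I pressed the lever home: the drawing force peaked at about 10 N, then fell. The largest reading after any step was about 20 N, while pressing the lever against its stop.

**Last checks:**
- **Lever:** The handle looked flat in the wrist view, at 0 ± 0.02 rad by my estimate. A stiff stop at the same depth at two heights agrees with that.
- **Loop and lid:** I judged the loop hooked and the lid drawn down from one picture and the drawing force. I did not measure their final angles.
- **Contact:** At hand-in the wrist force was about zero, so the robot was touching nothing.
- **Objects:** The vial, tape and stapler look unchanged in the top view. The pen's patch differed from the first picture. I think the gripper, standing near it, covered it in that view; I never touched the pen, but did not confirm this.

**Problems on the way:**
- One press, meant to land low on the handle, met the lid front with the gripper body instead, at about 18 N. I backed off and pressed from higher up.
- The latch sat about 3 mm further in than my first box fit.

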